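# Raise the sander's chip guard to the green mark

## Robot

A 7-joint arm with a two-finger parallel gripper is mounted at the origin on the work surface. World frame = base frame: x ahead of the robot, y to its left, z up, the work surface at z = 0. Lengths are in m, angles in rad, forces in N, time in s.
With the tool pointing down it reaches from about 0.425 to 0.925 m from the base axis. Payload 6.8 kg.
Tool frame: the origin (TCP) lies at the very end of the fingers, on their centre line; the grasp point (between the pads) lies 19 mm behind it (bot.grasp_offset is the distance from the TCP to the grasp point, in m); z points along the fingers, y is the direction in which the jaws open and shut (so a half turn about z gives the same grasp; the last joint's range is limited). The gripper opens to 85 mm and grips with 20 to 120 N. Pads are 22 mm wide; open, the fingers measure 114 mm over their backs; the gripper's body (76 mm by 85 mm) begins 54 mm behind the grasp point. The pads swing forward as they close: fully open they stand 13 mm farther back than shut.
Start: joints at [1.026, 0.477, 0.022, 1.555, -0.011, 1.109, -0.083], TCP at [0.286, -0.612, 0.231] pointing down, gripper open.
Joint ranges: [-2.96, 2.96], [-0.34, 2.1], [-1.41, 1.46], [0.24, 2.44], [-1.37, 4.51], [0.17, 1.92], [-2.96, 2.96]. Speed limits (rad/s): [2.39, 2.39, 3.14, 3.14, 3.14, 3.14, 3.14].

## Interface

Orientations are given as a unit quaternion [w, x, y, z].
In Python, from station import monitor, cams, bot, finder gives the robot as it stands.
- The arm moves only by the tool jog_arm, never from a script. Its argument "plan" is a list of rows, each an object of numbers: "x", "y", "z": the shift along the tool's x, y, z as a fraction of full scale; "wx", "wy", "wz": the turn, a rotation vector about the tool's x, y, z as a fraction of full scale. A call has 1 to 12 rows; each row is the pose to reach, as a shift and turn from the pose measured when the call began, along the tool's axes at that moment, turning the shorter way round; what a row does not reach only later rows make up. Full scale, the value 1, is 20 cm for a shift and 180 degrees for a turn. A row lasts 1/12 s, in which the tool goes at most 41.7 mm and 7.16 degrees, less where a joint would pass 70% of its speed; a pose out of reach is approached as far as the arm can. A call with a number of a shift or a turn outside -1 to 1 is refused whole. A call with a gripper value outside its range is refused whole. "hand" is the opening, from -1 (shut) to 1 (fully open), set as the call begins (left out, the last holds). The fingers move at their own pace and stop on an object; "grip_force" is the grip in N (left out, the last holds). Time passes only in rows, so rows that repeat a pose let the fingers close. It gives the time, the measured TCP pose, the force and the opening at its end, in the units of the state.
- monitor.get_obs(): the state, without advancing time (a new reading comes with each control period).
- cams.read_camera(name): name is "side" or "top" or "wrist"; returns the picture (384x512x3 uint8, red, green, blue); there is no depth.
- cams.get_calibration(name): a dict with "fx", "fy", "cx", "cy" (pixels), "distortion" ([k1, k2, p1, p2, k3] as OpenCV has them; the pictures are not rectified), "extrinsics" (4x4, takes a point from world to camera coordinates). Camera axes: x right, y down, z forward; pixel columns grow to the right and rows downward; lengths in m; the calibration is good to about 2 mm. A picture is of the moment at which its call begins: read the wrist's pose just before it. get_calibration takes no time and is no camera call; for the wrist camera it gives the pose at the moment of the call.
- bot.hand_in(): hands the job in, once; it reports no verdict.
Trained networks look in the newest picture that a camera, given by its name, has taken for a name from the list of things; names that differ only in an ending like _2 or _b are one class to them, and where a whole thing is asked for, a point or a joint stands for the part that bears it (a point fixed in the world has none). Each returns a list of dicts, best first, with "confidence" (0 to 1); they miss things now and then, are a little off and sometimes report something else, mostly with a low value. They report only what shows in the picture. A call takes as long as a camera call.
- finder.find_in(camera, target): "bbox" ([left, top, width, height] in pixels, round what is visible of it).
- finder.place_of(camera, target): "location" ([column, row] in pixels: a listed point, or the origin of a listed thing).
The state is a dict: "t": time; "q": joint angles; "joint_vel": joint speeds; "joint_torque": joint torques, N m; "eef_pos": TCP position; "tool_rot": TCP orientation; "contact_force": force on the tool from outside, world axes, zero at the start; "torque": the same for the moment, N m; "gripper_width": opening from 0.0 (shut) to 1.0 (fully open).
Only numpy, scipy, OpenCV 4.12 (cv2) and the standard library are available. Lean on these libraries where they do the work, as an engineer would, in place of code of your own. Each camera call takes 0.05 s, during which the arm holds its last target. There are 200 camera calls.

## Task

Push the sander's counterweighted clear window up with the fingertips from beneath its yellow lip until the red pointers at the ends of the lip are level with the green clip on the post (within the height of the green band), then leave it there and move the hand away. Do not grab the lip or touch the black strip on top of it, ignore the orange clip, and leave the other things on the bench where they are.

Things in the scene. Friction and masses are not known exactly. Their poses are not given: they have to be found in the camera images.
- guard: drum sander bed (beyond the window, a stave clamped on it) with upright chip guard, fixed to the table: two posts 440 mm tall, 40 x 30 mm, centred 215 mm left and right, a grey counterweight casing outside each, a grey beam on top (z 435-465 mm). Origin on the table midway between the posts, below the pane; x points through the window away from the robot, y along the window, z up. The table before its middle is bare
- sash (a joint): the clear window, 396 mm wide, 150 mm high, 6 mm thick, sliding straight up in the posts: height above its lowest position in m, 0 to 0.19. Counterweighted: it takes about 2 to 7 N at the lip to push it up, and it stays wherever it is left
- lip (a point): yellow ledge along the window's lower edge, 330 mm long, sticking out 44 mm from the pane towards the robot. Origin: middle of its front edge, at mid-height of the red pointers (6 mm high, at both ends of the lip), 98 to 138 mm above the table at the start; axes as guard. Its flat underside is 8 mm below the origin, its top (black strip) 8 mm above. The space beneath is open
- lip_top (a point): the black rubber strip on top of the lip, 34 mm x 320 mm, 4 mm thick, set back 8 mm from the lip's front edge; it must not be touched. This point is the centre of its top
- green_clip: the green clip on one of the two posts (left or right, it varies): a band 20 mm tall and 40 mm wide, standing out 16 mm from the post's front and back. Origin at mid-height of the band, at the centre of the post; 185 to 275 mm above the table. This is the mark to raise the pointers to
- orange_clip: the orange clip on the other post, same size: a mark for another job, to be ignored; origin likewise
- tape: a roll of grey tape lying flat, 90 mm across, 30 mm high, on the table before the right (-y) post; origin at the centre of its underside
- stave_out: a split-log stave, 200 x 50 x 30 mm, lying on the table to the robot's right (-y); origin at the centre of its underside
- push_block: a wooden push block 90 x 50 mm with a red grip, 68 mm tall, on the table to the left; origin at the centre of its underside
- glue: a white glue bottle, 56 mm across, 150 mm tall, standing on the table to the left; origin at the centre of its underside
- mallet: a hammer lying on the table to the right; origin under it
- mug: a blue mug, 80 mm across, 90 mm tall, on the table to the left; origin at the centre of its underside

How it is judged:
On the way, in this order (a step that is already met when the one before it is completed fails the run):
1. the fingers push against the yellow lip (contact force between the fingers and yellow_lip above 0.4 N), for 0.1 s.
2. the red pointers are level with the green band (z of lip in the frame of green_clip between -0.01 and 0.01 m), for 0.2 s.
At the end, for the whole second after the job is handed in: The window stands still (under 5 mm/s) with the red pointers within 10 mm above or below the middle of the green clip's band, and every bystander lies within 20 mm of where it started (all of step 2 and velocity of joint sash between -0.005 and 0.005 m/s and distance of each of tape, stave_out, push_block, glue, mallet, mug from where it was at the start of the episode below 0.02 m); the robot touches nothing.
It fails at once if the lip is grabbed or touched on its black top strip (contact force between any of the fingers, the arm and black_strip above 0.5 N).
It fails at once if a bystander is moved more than 20 mm (distance of any of tape, stave_out, push_block, glue, mallet, mug from where it was at the start of the episode above 0.02 m).
It also fails if it takes over 40 s, if anything falls off the work surface, if the arm or the gripper's body presses on something with over 40 N, if the wrist force passes 120 N, or if a joint passes its speed limit or range.

## Working session

There is one attempt and no reset: what is moved stays moved. The work goes in short steps, Python scripts to look and compute and a tool call to move; the robot and the scene stay as the last step left them, time stands still between calls to the robot, and variables do not carry over. Pictures are saved under pics/ and viewed, about 8 in all and at most 12, crops included, and the job is handed in when it is done.

Besides the shell and the picture viewer there is one more tool, called after "Call:" as a command line: name --argument value ..., lists and objects as JSON in quotes. jog_arm: Moves the arm, as the interface text tells. Shift numbers are shares of 20 cm and turn numbers shares of 180 degrees, none past 1 either way. Its arguments: {"type":"object","properties":{"plan":{"type":"array","items":{"type":"object","properties":{"x":{"type":"number","minimum":-1,"maximum":1},"y":{"type":"number","minimum":-1,"maximum":1},"z":{"type":"number","minimum":-1,"maximum":1},"wx":{"type":"number","minimum":-1,"maximum":1},"wy":{"type":"number","minimum":-1,"maximum":1},"wz":{"type":"number","minimum":-1,"maximum":1}}}},"hand":{"type":"number"},"grip_force":{"type":"number"}},"required":["plan"]}

```bash
mkdir -p pics; ls
cat > h.py <<'E'
import numpy as np, cv2
from station import monitor, cams, bot, finder
def snap(c,n):
    im=cams.read_camera(c); cv2.imwrite(f'pics/{n}.png',im[:,:,::-1]); return im
def tri(obs):
    # obs: list of (cam,(u,v)) -> 3D point
    A=[]
    for c,p in obs:
        k=cams.get_calibration(c); K=np.array([[k['fx'],0,k['cx']],[0,k['fy'],k['cy']],[0,0,1.]])
        x,y=cv2.undistortPoints(np.array([[p]],float),K,np.array(k['distortion'],float))[0,0]
        E=np.array(k['extrinsics']); A+= [x*E[2]-E[0], y*E[2]-E[1]]
    X=np.linalg.svd(np.array(A))[2][-1]; return X[:3]/X[3]
def proj(c,P):
    k=cams.get_calibration(c); K=np.array([[k['fx'],0,k['cx']],[0,k['fy'],k['cy']],[0,0,1.]]);E=np.array(k['extrinsics'])
    return cv2.projectPoints(np.array(P,float).reshape(-1,3),cv2.Rodrigues(E[:3,:3])[0],E[:3,3],K,np.array(k['distortion'],float))[0][:,0]
E
python3 - <<'E'
from h import *
for c in ('side','top'):
    snap(c,c+'0'); k=cams.get_calibration(c); E=np.array(k['extrinsics']); print(c,'at',(-E[:3,:3].T@E[:3,3]).round(3))
    for t in ['guard','lip','lip_top','green_clip','orange_clip','tape','stave_out','push_block','glue','mallet','mug']:
        print(t,[(np.round(d['location'],1).tolist(),round(d['confidence'],2)) for d in finder.place_of(c,t)[:2]])
o=monitor.get_obs();print(o['t'],o['eef_pos'],o['tool_rot'],o['contact_force'])
a=cv2.imread('pics/side0.png');b=cv2.imread('pics/top0.png')
E
```

```text
pics
side at [ 0.214 -0.924  1.229]
guard [([307.4, 229.8], 0.63)]
lip [([296.6, 211.9], 0.7)]
lip_top [([303.9, 210.2], 0.78)]
green_clip [([341.1, 242.2], 0.59)]
orange_clip [([283.3, 151.1], 0.58), ([301.7, 286.6], 0.47)]
tape [([307.1, 287.1], 0.87)]
stave_out []
push_block [([212.3, 196.4], 0.72)]
glue [([194.5, 177.0], 0.79)]
mallet [([275.8, 347.4], 0.66)]
mug [([209.9, 166.7], 0.74), ([284.2, 154.0], 0.65)]
top at [ 0.378 -0.007  1.188]
guard [([269.1, 152.9], 0.61)]
lip [([269.2, 162.3], 0.95)]
lip_top [([268.6, 154.9], 0.82)]
green_clip [([342.2, 132.5], 0.43)]
orange_clip [([194.5, 139.5], 0.71)]
tape [([331.1, 185.0], 0.66)]
stave_out [([335.9, 253.9], 0.63)]
push_block [([176.1, 242.1], 0.63)]
glue [([148.4, 249.5], 0.64)]
mallet [([383.7, 234.4], 0.68)]
mug [([267.4, 154.3], 0.28)]
1.2 [ 0.28558064 -0.61164236  0.2313231 ] [2.85247985e-05 9.76245617e-01 2.16666781e-01 1.34689983e-05] [-0.17165851  0.51850774  0.38387799]
```

View pics/side0.png

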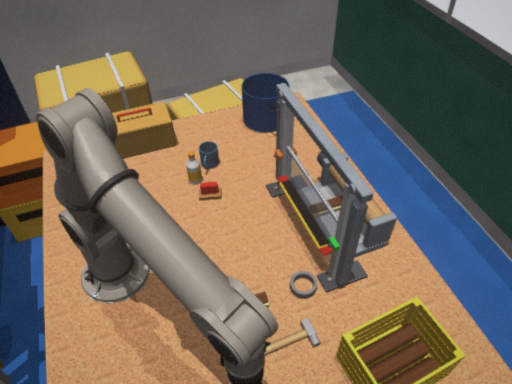

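View pics/top0.png

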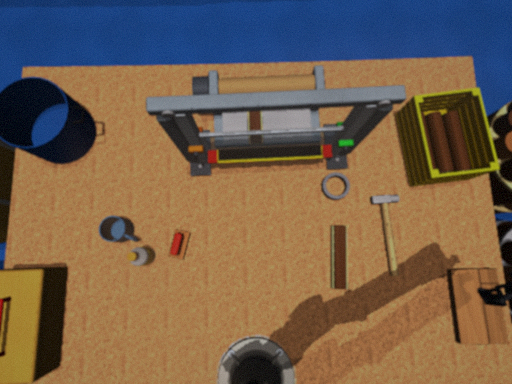

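The side view shows the lip centre near (297,212) and the green clip near (335,242) on the right post. In the top view the lip front is at (269,162), with red pointers at (212,156) and (327,152), green at (346,142) and orange at (196,149). The space in front of the middle is bare.

Run:
```python
from h import *
for n,a,b in [('lip',(296.6,211.9),(269.2,162.3)),('lip_top',(303.9,210.2),(268.6,154.9)),('green',(341.1,242.2),(342.2,132.5)),('orange',(283.3,151.1),(194.5,139.5)),('guard',(307.4,229.8),(269.1,152.9)),('tape',(307.1,287.1),(331.1,185))]:
    X=tri([('side',a),('top',b)]); print(n,X.round(4),(proj('side',X)-a).round(1),(proj('top',X)-b).round(1))
# colour blobs
for c,f in (('side','side0'),('top','top0')):
    im=cv2.imread(f'pics/{f}.png'); h=cv2.cvtColor(im,cv2.COLOR_BGR2HSV)
    for nm,lo,hi in (('green',(50,150,90),(75,255,255)),('red',(0,190,110),(4,255,255)),('red2',(175,190,110),(180,255,255)),('yellow',(24,170,100),(34,255,255))):
        m=cv2.inRange(h,lo,hi); n,_,s,ce=cv2.connectedComponentsWithStats(m)
        print(c,nm,[(s[i].tolist(),ce[i].round(1).tolist()) for i in range(1,n) if s[i][4]>8][:12])
A=cv2.imread('pics/side0.png')[130:290,240:400];B=cv2.imread('pics/top0.png')[90:220,180:370]
cv2.imwrite('pics/c1.png',np.vstack([cv2.resize(A,(400,400),interpolation=2)[:,:400],]))
A=cv2.resize(A,(400,400),interpolation=2);B=cv2.resize(B,(400,274),interpolation=2)
B=np.vstack([B,np.zeros((126,400,3),np.uint8)]);cv2.imwrite('pics/c1.png',np.hstack([A,B]))
```

```text
lip [ 0.6517 -0.0592  0.117 ] [[-0.8  0.3]] [[ 0.1 -1. ]]
lip_top [ 0.6783 -0.0586  0.1136] [[-1.3  0.5]] [[ 0.2 -1.6]]
green [ 0.7132 -0.2724  0.1808] [[ 1.1 -0.5]] [[-0.2  1.3]]
orange [0.693  0.1562 0.2144] [[ 0.7 -0.2]] [[-0.1  1. ]]
guard [ 0.7073 -0.0644  0.001 ] [[ 1.  -0.3]] [[-0.1  1.1]]
tape [ 0.602  -0.2766 -0.0198] [[-1.3  0.4]] [[ 0.2 -1.3]]
side green [([329, 237, 10, 12, 59], [333.8, 242.7])]
side red [([278, 177, 9, 4, 23], [282.1, 178.5]), ([201, 183, 16, 5, 64], [208.5, 184.8]), ([320, 247, 12, 8, 53], [325.6, 250.0])]
side red2 []
side yellow [([291, 200, 16, 25, 33], [298.5, 212.5]), ([345, 299, 120, 85, 712], [419.7, 345.5]), ([402, 308, 6, 4, 9], [404.9, 309.7]), ([371, 326, 28, 17, 92], [384.8, 332.9]), ([355, 335, 11, 6, 12], [359.9, 337.6]), ([356, 356, 10, 16, 19], [360.9, 364.1])]
top green [([338, 139, 16, 7, 89], [345.7, 142.5])]
top red [([324, 145, 8, 12, 85], [327.2, 150.6]), ([208, 150, 8, 13, 94], [211.6, 156.4]), ([171, 233, 11, 21, 132], [175.9, 243.4]), ([0, 299, 3, 15, 31], [0.7, 305.5])]
top red2 []
top yellow [([414, 88, 86, 90, 1057], [454.2, 135.9]), ([439, 109, 8, 6, 30], [442.6, 111.1]), ([424, 111, 9, 4, 21], [427.0, 112.0]), ([218, 155, 105, 8, 293], [270.5, 158.6])]
```

View pics/c1.png

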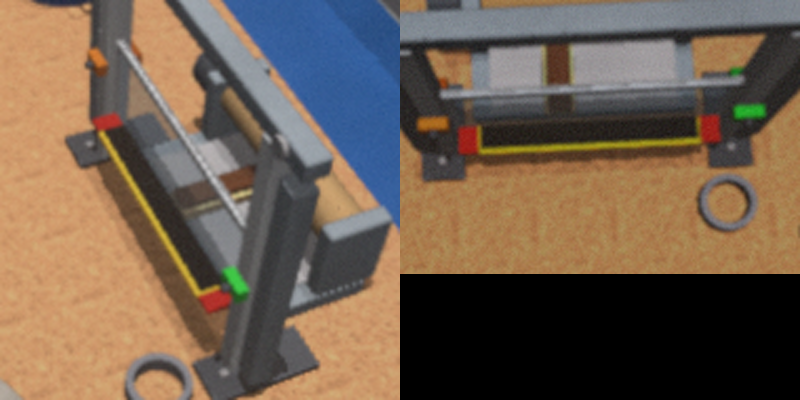

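The crops confirm that green is on the right (-y) post and orange on the left. The sash is well below green. Next I'll measure positions from the colour blobs.

Run:
```python
from h import *
print([d for d in dir(bot) if d[0]!='_'],[d for d in dir(monitor) if d[0]!='_'])
for n,a,b in [('green',(333.8,242.7),(345.7,142.5)),('redR',(325.6,250),(327.2,150.6)),('redL',(282.1,178.5),(211.6,156.4)),('yel',(298.5,212.5),(270.5,158.6)),('pb',(208.5,184.8),(175.9,243.4))]:
    X=tri([('side',a),('top',b)]); print(n,X.round(4),(proj('side',X)-a).round(1),(proj('top',X)-b).round(1))
for X in ([.65,-.06,.1],): print(proj('top',[X,[X[0],X[1]-.01,X[2]],[X[0]+.01,X[1],X[2]]]), proj('side',[X,[X[0],X[1],X[2]+.01]]))
E=np.array(cams.get_calibration('wrist')['extrinsics']);print(E.round(3)); o=monitor.get_obs(); print(o['t'])
from scipy.spatial.transform import Rotation as R
q=np.array(o['tool_rot']);T=np.eye(4);T[:3,:3]=R.from_quat(q[[1,2,3,0]]).as_matrix();T[:3,3]=o['eef_pos'];print(T.round(3));print((E@T).round(3))
```

```text
['PlanningError', 'grasp_offset', 'hand_in'] ['get_obs']
green [ 0.6804 -0.2767  0.1972] [[ 0.2 -0.1]] [[-0.   0.3]]
redR [ 0.6809 -0.2405  0.1125] [[ 0.5 -0.2]] [[-0.1  0.5]]
redL [0.6734 0.1198 0.1111] [[ 0. -0.]] [[-0.  0.]]
yel [ 0.6606 -0.0632  0.1158] [[ 0. -0.]] [[-0.  0.]]
pb [0.4098 0.238  0.0604] [[ 0.1 -0. ]] [[-0.   0.1]]
[[269.38352433 163.20679238]
 [272.56888782 163.12759464]
 [269.28042943 160.11330593]] [[295.17312917 215.5891238 ]
 [295.3132961  213.74891016]]
[[ 0.424 -0.905  0.    -0.675]
 [-0.86  -0.403  0.315 -0.042]
 [-0.285 -0.134 -0.949  0.379]
 [ 0.     0.     0.     1.   ]]
1.2
[[ 0.906  0.423  0.     0.286]
 [ 0.423 -0.906 -0.    -0.612]
 [ 0.     0.    -1.     0.231]
 [ 0.     0.     0.     1.   ]]
[[ 0.001  1.    -0.    -0.   ]
 [-0.949  0.001 -0.315  0.031]
 [-0.315  0.001  0.949  0.16 ]
 [ 0.     0.     0.     1.   ]]
```

Call:
jog_arm --plan '[{"x": 0.2, "y": -0.2, "z": -0.2}, {"x": 0.4, "y": -0.4, "z": -0.4}, {"x": 0.6, "y": -0.6, "z": -0.6, "wy": 0.03}, {"x": 0.8, "y": -0.8, "z": -0.6, "wy": 0.06}, {"x": 1, "y": -1, "z": -0.6, "wy": 0.1}, {"x": 1, "y": -1, "z": -0.6, "wy": 0.12}]' --hand -1 --grip_force 20

```text
invalid input at $.plan[0]: expected keys x, y, z, wx, wy, wz
```

```bash
cat > s.py <<'E'
from h import *
from scipy.spatial.transform import Rotation as R
def T():
    o=monitor.get_obs();q=np.array(o['tool_rot']);return o,R.from_quat(q[[1,2,3,0]]).as_matrix(),np.array(o['eef_pos'])
if __name__=='__main__':
    o,M,p=T();print('t',round(o['t'],2),'q',np.round(o['q'],3),'p',p.round(4),'F',np.round(o['contact_force'],1));print(M.round(3))
E
python3 s.py
```

```text
t 1.2 q [ 1.026  0.477  0.022  1.555 -0.011  1.109 -0.083] p [ 0.2856 -0.6116  0.2313] F [-0.2  0.5  0.4]
[[ 0.906  0.423  0.   ]
 [ 0.423 -0.906 -0.   ]
 [ 0.     0.    -1.   ]]
```

Call:
jog_arm --plan '[{"x": 0.2, "y": -0.2, "z": -0.2, "wx": 0, "wy": 0, "wz": 0}, {"x": 0.4, "y": -0.4, "z": -0.4, "wx": 0, "wy": 0, "wz": 0}, {"x": 0.6, "y": -0.6, "z": -0.6, "wx": 0, "wy": 0.03, "wz": 0}, {"x": 0.8, "y": -0.8, "z": -0.6, "wx": 0, "wy": 0.06, "wz": 0}, {"x": 1, "y": -1, "z": -0.6, "wx": 0, "wy": 0.1, "wz": 0}, {"x": 1, "y": -1, "z": -0.6, "wx": 0, "wy": 0.12, "wz": 0}]' --hand -1 --grip_force 20

```text
t: 1.7
eef_pos: [0.3605, -0.403, 0.3385]
tool_rot: [-0.04, 0.959, 0.211, 0.186]
contact_force: [-1.0, -0.1, -0.0]
gripper_width: 0.146
```

```bash
python3 s.py
```

```text
t 1.7 q [ 1.036  0.148 -0.1    1.815 -0.399  1.13  -0.037] p [ 0.3605 -0.403   0.3385] F [-1.  -0.1 -0. ]
[[ 0.842  0.419  0.339]
 [ 0.39  -0.908  0.155]
 [ 0.373  0.002 -0.928]]
```

```bash
cat > k.py <<'E'
import numpy as np, itertools
from scipy.spatial.transform import Rotation as R
def fk(q,s,C=None):
    r=R.identity()
    for i,ax in enumerate('zyzyzyz'): r=r*R.from_euler(ax,s[i]*q[i])
    return r if C is None else r*C
E
python3 - <<'E'
from k import *
qa=[1.026,0.477,0.022,1.555,-0.011,1.109,-0.083]; qb=[1.036,.148,-.1,1.815,-.399,1.13,-.037]
A=R.from_quat([9.76245617e-01,2.16666781e-01,1.34689983e-05,2.85247985e-05]);B=R.from_quat([.959,.211,.186,-.04])
res=[]
for s in itertools.product([1,-1],repeat=7):
    C=fk(qa,s).inv()*A
    res.append(((fk(qb,s,C).inv()*B).magnitude(),s,C.as_matrix().round(2).tolist()))
for r in sorted(res,key=lambda r:r[0])[:5]: print(r)
E
```

```text
(0.0007961101003985227, (-1, 1, -1, 1, -1, 1, -1), [[-0.0, -1.0, 0.0], [1.0, -0.0, 0.0], [-0.0, 0.0, 1.0]])
(0.05783751817431319, (-1, 1, -1, 1, -1, -1, 1), [[-0.03, 0.61, 0.79], [1.0, -0.03, 0.07], [0.07, 0.79, -0.6]])
(0.0834855451950306, (-1, -1, 1, -1, 1, -1, 1), [[-0.21, -0.98, -0.0], [0.98, -0.21, 0.0], [-0.0, -0.0, 1.0]])
(0.09264896242492533, (-1, 1, -1, 1, -1, 1, 1), [[-0.17, -0.99, 0.0], [0.99, -0.17, 0.0], [-0.0, 0.0, 1.0]])
(0.09333700968704482, (-1, 1, -1, 1, -1, -1, -1), [[0.13, 0.59, 0.79], [0.99, -0.13, -0.07], [0.07, 0.79, -0.6]])
```

```bash
cat > u.py <<'E'
from s import *; from k import *
S=(-1,1,-1,1,-1,1,-1); C=R.from_matrix([[0,-1,0],[1,0,0],[0,0,1.]])
def rel(p1,R1):
    o,M,p=T(); d=M.T@(np.array(p1)-p)/.2; w=(R.from_matrix(M).inv()*R1).as_rotvec()
    print('shift',d.round(3),'turn',(w/np.pi).round(3),'rows',round(np.degrees(np.linalg.norm(w))/7.16,1),round(np.linalg.norm(d)*.2/.0417,1)); return d,w
E
python3 - <<'E'
from u import *
for q in ([.7,.1,-.1,1.9,.7,1.2,0],[.5,.1,-.1,2.,1.3,1.3,0]):
    r=fk(q,S,C); print(r.as_matrix()[:,2].round(2)); rel([.42,-.28,.40],r)
E
```

```text
[-0.31 -0.51 -0.8 ]
shift [ 0.605 -0.433 -0.089] turn [ 0.011 -0.319 -0.262] rows 10.4 3.6
[-0.27 -0.89 -0.37]
shift [ 0.605 -0.433 -0.089] turn [-0.005 -0.505 -0.392] rows 16.1 3.6
```

Call:
jog_arm --plan '[{"x": 0.1, "y": -0.1, "z": 0, "wx": 0, "wy": -0.04, "wz": -0.03}, {"x": 0.2, "y": -0.2, "z": 0, "wx": 0, "wy": -0.08, "wz": -0.06}, {"x": 0.3, "y": -0.3, "z": 0, "wx": 0, "wy": -0.11, "wz": -0.08}, {"x": 0.5, "y": -0.4, "z": -0.05, "wx": 0, "wy": -0.14, "wz": -0.11}, {"x": 0.6, "y": -0.43, "z": -0.09, "wx": 0, "wy": -0.17, "wz": -0.13}, {"x": 0.6, "y": -0.43, "z": -0.09, "wx": 0, "wy": -0.2, "wz": -0.16}, {"x": 0.6, "y": -0.43, "z": -0.09, "wx": 0, "wy": -0.23, "wz": -0.18}, {"x": 0.6, "y": -0.43, "z": -0.09, "wx": 0, "wy": -0.26, "wz": -0.21}, {"x": 0.6, "y": -0.43, "z": -0.09, "wx": 0, "wy": -0.29, "wz": -0.23}, {"x": 0.6, "y": -0.43, "z": -0.09, "wx": 0, "wy": -0.32, "wz": -0.25}, {"x": 0.6, "y": -0.43, "z": -0.09, "wx": 0, "wy": -0.35, "wz": -0.27}, {"x": 0.6, "y": -0.43, "z": -0.09, "wx": 0, "wy": -0.35, "wz": -0.27}]'

```text
t: 2.7
eef_pos: [0.4204, -0.2779, 0.3977]
tool_rot: [0.149, 0.745, 0.561, -0.329]
contact_force: [0.2, 0.7, -0.8]
gripper_width: -0.002
```

```bash
python3 s.py
python3 - <<'E'
from u import *
for q in ([.2,.1,-.1,2.,1.5,1.3,0],[.1,.1,-.1,2.2,1.8,1.4,0]):
    r=fk(q,S,C); print(r.as_matrix()[:,2].round(2)); rel([.45,-.22,.38],r)
E
```

```text
t 2.7 q [ 0.428  0.205 -0.447  1.768  0.709  1.622 -0.433] p [ 0.4204 -0.2779  0.3977] F [ 0.2  0.7 -0.8]
[[ 0.154  0.933 -0.324]
 [ 0.738 -0.327 -0.591]
 [-0.657 -0.148 -0.739]]
[ 0.1  -0.97 -0.2 ]
shift [ 0.294  0.056 -0.154] turn [-0.092 -0.243 -0.179] rows 7.9 1.6
[ 0.28 -0.96  0.04]
shift [ 0.294  0.056 -0.154] turn [-0.088 -0.353 -0.249] rows 11.1 1.6
```

Call:
jog_arm --plan '[{"x": 0.1, "y": 0, "z": -0.05, "wx": -0.01, "wy": -0.03, "wz": -0.02}, {"x": 0.2, "y": 0.05, "z": -0.1, "wx": -0.02, "wy": -0.06, "wz": -0.04}, {"x": 0.3, "y": 0.05, "z": -0.15, "wx": -0.03, "wy": -0.09, "wz": -0.06}, {"x": 0.3, "y": 0.05, "z": -0.15, "wx": -0.03, "wy": -0.12, "wz": -0.08}, {"x": 0.3, "y": 0.05, "z": -0.15, "wx": -0.04, "wy": -0.15, "wz": -0.1}, {"x": 0.3, "y": 0.05, "z": -0.15, "wx": -0.05, "wy": -0.18, "wz": -0.13}, {"x": 0.3, "y": 0.05, "z": -0.15, "wx": -0.05, "wy": -0.21, "wz": -0.15}, {"x": 0.3, "y": 0.05, "z": -0.15, "wx": -0.06, "wy": -0.24, "wz": -0.17}, {"x": 0.3, "y": 0.05, "z": -0.15, "wx": -0.07, "wy": -0.27, "wz": -0.19}, {"x": 0.3, "y": 0.05, "z": -0.15, "wx": -0.08, "wy": -0.3, "wz": -0.21}, {"x": 0.3, "y": 0.05, "z": -0.15, "wx": -0.09, "wy": -0.33, "wz": -0.23}, {"x": 0.3, "y": 0.05, "z": -0.15, "wx": -0.09, "wy": -0.35, "wz": -0.25}]'

```text
t: 3.7
eef_pos: [0.4474, -0.2204, 0.3785]
tool_rot: [0.376, 0.183, 0.67, -0.613]
contact_force: [-0.2, -0.6, -0.3]
gripper_width: 0.003
```

```bash
python3 s.py
python3 - <<'E'
from u import *
for a in (45,25):
    a=np.radians(a); z=np.array([np.cos(a),-np.sin(a),0]);y=np.array([0,0,-1.]);r=R.from_matrix(np.c_[np.cross(y,z),y,z]); rel([.50,-.10,.32],r)
E
```

```text
t 3.7 q [ 0.054  0.373 -0.544  2.374  1.505  1.848 -0.395] p [ 0.4474 -0.2204  0.3785] F [-0.2 -0.6 -0.3]
[[-0.65   0.707  0.279]
 [-0.216  0.181 -0.96 ]
 [-0.729 -0.684  0.035]]
shift [-0.088  0.495 -0.514] turn [-0.076 -0.146 -0.252] rows 7.6 3.4
shift [-0.088  0.495 -0.514] turn [-0.12  -0.251 -0.239] rows 9.2 3.4
```

Run:
```python
from u import *
a=np.radians(25); z=np.array([np.cos(a),-np.sin(a),0]);y=np.array([0,0,-1.]);r=R.from_matrix(np.c_[np.cross(y,z),y,z]); rel([.55,-.12,.28],r)
```

```text
shift [-0.083  0.79  -0.356] turn [-0.12  -0.251 -0.239] rows 9.2 4.2
```

Call:
jog_arm --plan '[{"x": 0, "y": 0.15, "z": -0.07, "wx": -0.01, "wy": -0.02, "wz": -0.02}, {"x": -0.02, "y": 0.3, "z": -0.14, "wx": -0.02, "wy": -0.05, "wz": -0.05}, {"x": -0.04, "y": 0.45, "z": -0.2, "wx": -0.04, "wy": -0.08, "wz": -0.07}, {"x": -0.06, "y": 0.6, "z": -0.28, "wx": -0.05, "wy": -0.1, "wz": -0.1}, {"x": -0.08, "y": 0.7, "z": -0.32, "wx": -0.06, "wy": -0.13, "wz": -0.12}, {"x": -0.08, "y": 0.79, "z": -0.36, "wx": -0.07, "wy": -0.15, "wz": -0.14}, {"x": -0.08, "y": 0.79, "z": -0.36, "wx": -0.08, "wy": -0.18, "wz": -0.17}, {"x": -0.08, "y": 0.79, "z": -0.36, "wx": -0.1, "wy": -0.2, "wz": -0.19}, {"x": -0.08, "y": 0.79, "z": -0.36, "wx": -0.11, "wy": -0.23, "wz": -0.22}, {"x": -0.08, "y": 0.79, "z": -0.36, "wx": -0.12, "wy": -0.25, "wz": -0.24}, {"x": -0.08, "y": 0.79, "z": -0.36, "wx": -0.12, "wy": -0.25, "wz": -0.24}]'

```text
t: 4.62
eef_pos: [0.6155, -0.1094, 0.2729]
tool_rot: [0.363, -0.337, 0.623, -0.605]
contact_force: [-0.1, 0.3, -3.3]
gripper_width: 0.005
```

```bash
python3 s.py
python3 - <<'E'
from u import *
a=np.radians(25); z=np.array([np.cos(a),-np.sin(a),0]);y=np.array([0,0,-1.]);r=R.from_matrix(np.c_[np.cross(y,z),y,z]); rel([.59,-.06,.16],r)
snap('wrist','w1')
E
```

```text
t 4.62 q [ 0.529  0.831 -1.033  2.433  2.473  1.914  0.588] p [ 0.6155 -0.1094  0.2729] F [-0.1  0.3 -3.3]
[[-0.509  0.019  0.861]
 [-0.86   0.04  -0.509]
 [-0.045 -0.999 -0.004]]
shift [-0.122  0.572 -0.233] turn [ 0.001 -0.031 -0.014] rows 0.9 3.0
```

View pics/w1.png

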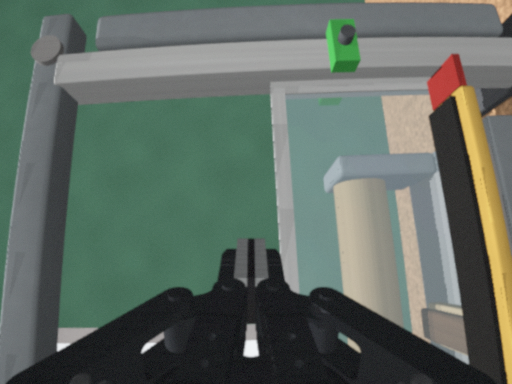

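The wrist view is rotated so that image right is world down. It shows the right red pointer at (447,82) and the green clip at (343,45), with the lip well below green. Now I'll descend in front of the lip.

Call:
jog_arm --plan '[{"x": 0, "y": 0.15, "z": -0.05, "wx": 0, "wy": 0, "wz": 0}, {"x": -0.05, "y": 0.3, "z": -0.12, "wx": 0, "wy": -0.01, "wz": 0}, {"x": -0.1, "y": 0.4, "z": -0.18, "wx": 0, "wy": -0.02, "wz": 0}, {"x": -0.12, "y": 0.5, "z": -0.23, "wx": 0, "wy": -0.03, "wz": -0.01}, {"x": -0.12, "y": 0.57, "z": -0.23, "wx": 0, "wy": -0.03, "wz": -0.01}, {"x": -0.12, "y": 0.57, "z": -0.23, "wx": 0, "wy": -0.03, "wz": -0.01}]'

```text
t: 5.17
eef_pos: [0.6096, -0.062, 0.1506]
tool_rot: [0.374, -0.372, 0.603, -0.598]
contact_force: [0.5, -0.3, 0.2]
gripper_width: -0.001
```

```bash
python3 s.py
python3 - <<'E'
from u import *
a=np.radians(25); z=np.array([np.cos(a),-np.sin(a),0]);y=np.array([0,0,-1.]);r=R.from_matrix(np.c_[np.cross(y,z),y,z]); rel([.60,-.05,.075],r)
print(proj('wrist',[[.652,-.061,.11],[.676,-.24,.11],[.682,-.277,.195]]).round())
snap('wrist','w2');snap('side','s2')
a=cv2.imread('pics/w2.png');b=cv2.resize(cv2.imread('pics/s2.png')[100:330,180:420],(400,384));cv2.imwrite('pics/c2.png',cv2.resize(np.hstack([a,b]),(800,337)))
E
```

```text
t 5.17 q [-0.111  0.945 -0.356  2.433  2.336  1.913  0.049] p [ 0.6096 -0.062   0.1506] F [ 0.5 -0.3  0.2]
[[-0.444 -0.001  0.896]
 [-0.896  0.008 -0.444]
 [-0.006 -1.    -0.004]]
shift [-0.03   0.378 -0.068] turn [ 0.001 -0.007 -0.002] rows 0.2 1.8
[[313. 251.]
 [299.  23.]
 [196. -10.]]
```

View pics/c2.png

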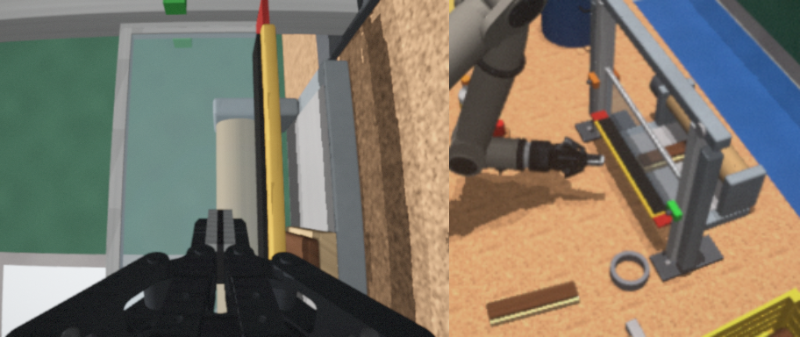

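The right pointer is at about (263,12) in the wrist half and green at (175,5). The fingers are in front of the lip and above it, and the bystanders are clear. I'll go down to below the lip.

Call:
jog_arm --plan '[{"x": 0, "y": 0.12, "z": -0.05, "wx": 0, "wy": 0, "wz": 0}, {"x": -0.02, "y": 0.24, "z": -0.06, "wx": 0, "wy": 0, "wz": 0}, {"x": -0.03, "y": 0.32, "z": -0.06, "wx": 0, "wy": 0, "wz": 0}, {"x": -0.03, "y": 0.38, "z": -0.06, "wx": 0, "wy": 0, "wz": 0}, {"x": -0.03, "y": 0.38, "z": -0.06, "wx": 0, "wy": 0, "wz": 0}]'

```text
t: 5.68
eef_pos: [0.6019, -0.0529, 0.076]
tool_rot: [0.374, -0.369, 0.604, -0.599]
contact_force: [0.8, -0.4, 0.7]
gripper_width: -0.0
```

```bash
python3 s.py
python3 - <<'E'
from u import *
o,M,p=T()
rel([.672,-.06,.075],R.from_matrix(M))
snap('wrist','w3');snap('side','s3')
print(proj('wrist',[[.652,-.061,.11],[.652,-.061,.102],[.676,-.24,.11]]).round())
a=cv2.imread('pics/w3.png');b=cv2.resize(cv2.imread('pics/s3.png')[100:330,180:420],(400,384));cv2.imwrite('pics/c3.png',cv2.resize(np.hstack([a,b]),(800,337)))
E
```

```text
t 5.68 q [-0.32   1.126 -0.162  2.375  2.23   1.905 -0.193] p [ 0.6019 -0.0529  0.076 ] F [ 0.8 -0.4  0.7]
[[-0.448  0.001  0.894]
 [-0.894  0.01  -0.448]
 [-0.009 -1.    -0.003]]
shift [-0.125  0.005  0.329] turn [0. 0. 0.] rows 0.0 1.7
[[202. 239.]
 [214. 239.]
 [210.  22.]]
```

View pics/c3.png

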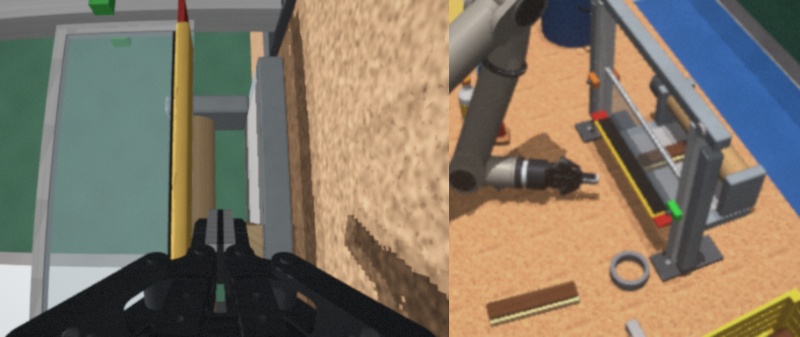

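The yellow lip now sits to the left of (above) the closed fingertips, so there is clearance of about 10 mm. I'll insert beneath it.

Call:
jog_arm --plan '[{"x": -0.04, "y": 0, "z": 0.11, "wx": 0, "wy": 0, "wz": 0}, {"x": -0.08, "y": 0, "z": 0.22, "wx": 0, "wy": 0, "wz": 0}, {"x": -0.12, "y": 0, "z": 0.34, "wx": 0, "wy": 0, "wz": 0}, {"x": -0.12, "y": 0, "z": 0.34, "wx": 0, "wy": 0, "wz": 0}, {"x": -0.12, "y": 0, "z": 0.34, "wx": 0, "wy": 0, "wz": 0}]'

```text
t: 6.2
eef_pos: [0.6739, -0.0641, 0.0805]
tool_rot: [0.374, -0.367, 0.604, -0.601]
contact_force: [-0.5, -1.0, 0.4]
gripper_width: 0.002
```

Call:
jog_arm --plan '[{"x": 0, "y": -0.02, "z": 0, "wx": 0, "wy": 0, "wz": 0}, {"x": 0, "y": -0.03, "z": 0, "wx": 0, "wy": 0, "wz": 0}, {"x": 0, "y": -0.04, "z": 0, "wx": 0, "wy": 0, "wz": 0}, {"x": 0, "y": -0.05, "z": 0, "wx": 0, "wy": 0, "wz": 0}, {"x": 0, "y": -0.06, "z": 0, "wx": 0, "wy": 0, "wz": 0}]'

```text
t: 6.62
eef_pos: [0.673, -0.0647, 0.0914]
tool_rot: [0.373, -0.367, 0.605, -0.6]
contact_force: [0.2, -3.4, -5.8]
gripper_width: -0.002
```

```bash
python3 s.py
python3 - <<'E'
from u import *
snap('wrist','w4');snap('side','s4')
a=cv2.imread('pics/w4.png');b=cv2.resize(cv2.imread('pics/s4.png')[130:290,240:400],(400,384));cv2.imwrite('pics/c4.png',cv2.resize(np.hstack([a,b]),(800,337)))
E
```

```text
t 6.62 q [-0.288  1.045 -0.09   2.267  2.326  1.742 -0.079] p [ 0.673  -0.0647  0.0914] F [ 0.2 -3.4 -5.8]
[[-0.452  0.003  0.892]
 [-0.892  0.01  -0.452]
 [-0.01  -1.    -0.002]]
```

View pics/c4.png

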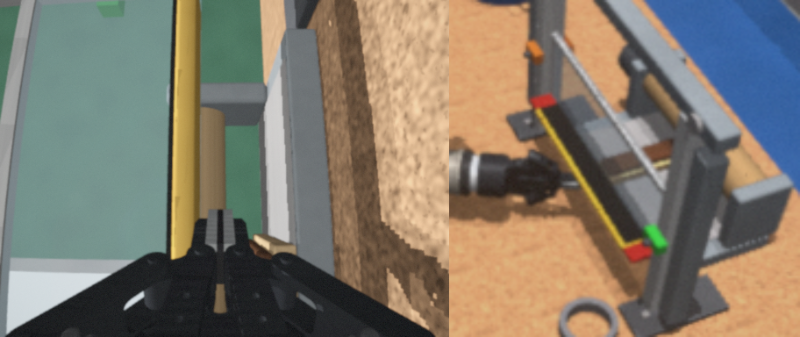

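The fingers are beneath the lip and touching it (Fz -5.8 N). I'll lift about 65 mm, then measure.

Call:
jog_arm --plan '[{"x": 0, "y": -0.03, "z": 0, "wx": 0, "wy": 0, "wz": 0}, {"x": 0, "y": -0.06, "z": 0, "wx": 0, "wy": 0, "wz": 0}, {"x": 0, "y": -0.09, "z": 0, "wx": 0, "wy": 0, "wz": 0}, {"x": 0, "y": -0.12, "z": 0, "wx": 0, "wy": 0, "wz": 0}, {"x": 0, "y": -0.15, "z": 0, "wx": 0, "wy": 0, "wz": 0}, {"x": 0, "y": -0.18, "z": 0, "wx": 0, "wy": 0, "wz": 0}, {"x": 0, "y": -0.21, "z": 0, "wx": 0, "wy": 0, "wz": 0}, {"x": 0, "y": -0.24, "z": 0, "wx": 0, "wy": 0, "wz": 0}, {"x": 0, "y": -0.27, "z": 0, "wx": 0, "wy": 0, "wz": 0}, {"x": 0, "y": -0.29, "z": 0, "wx": 0, "wy": 0, "wz": 0}, {"x": 0, "y": -0.3, "z": 0, "wx": 0, "wy": 0, "wz": 0}, {"x": 0, "y": -0.3, "z": 0, "wx": 0, "wy": 0, "wz": 0}]'

```text
t: 7.72
eef_pos: [0.673, -0.0649, 0.1531]
tool_rot: [0.374, -0.367, 0.604, -0.601]
contact_force: [-0.7, 1.9, -1.6]
gripper_width: -0.004
```

```bash
cat > m.py <<'E'
from u import *
def blobs(c,f):
    h=cv2.cvtColor(cv2.imread(f'pics/{f}.png'),cv2.COLOR_BGR2HSV); out={}
    for nm,lo,hi in (('green',(50,150,90),(75,255,255)),('red',(0,190,110),(4,255,255))):
        n,_,s,ce=cv2.connectedComponentsWithStats(cv2.inRange(h,lo,hi)); out[nm]=[(s[i].tolist(),ce[i].round(1).tolist()) for i in range(1,n) if s[i][4]>8]
    return out
def cands(f1,f2):
    a,b=blobs('side',f1),blobs('top',f2)
    for nm in a:
        for x in a[nm]:
            for y in b[nm]:
                X=tri([('side',x[1]),('top',y[1])]); e=np.abs(proj('side',X)-x[1]).max()
                if e<1.5: print(nm,X.round(4),'err',e.round(2),x[0],y[0])
E
python3 s.py
python3 - <<'E'
from m import *
snap('side','s5');snap('top','t5');cands('side0','top0');cands('s5','t5')
a=cv2.imread('pics/s5.png')[130:290,240:400];b=cv2.imread('pics/t5.png')[90:220,180:370]
cv2.imwrite('pics/c5.png',np.hstack([cv2.resize(a,(400,400),interpolation=2),cv2.resize(b,(400,400),interpolation=2)]))
for c in('side','top'): print(c,[(np.round(d['location'],1).tolist(),round(d['confidence'],2)) for t in('lip','green_clip') for d in finder.place_of(c,t)[:1]])
E
```

```text
t 7.72 q [-0.291  0.897 -0.091  2.32   2.323  1.674 -0.016] p [ 0.673  -0.0649  0.1531] F [-0.7  1.9 -1.6]
[[-0.451  0.006  0.892]
 [-0.892  0.009 -0.451]
 [-0.011 -1.     0.001]]
green [ 0.6804 -0.2767  0.1972] err 0.24 [329, 237, 10, 12, 59] [338, 139, 16, 7, 89]
red [0.6734 0.1198 0.1111] err 0.02 [278, 177, 9, 4, 23] [208, 150, 8, 13, 94]
red [0.4098 0.238  0.0604] err 0.05 [201, 183, 16, 5, 64] [171, 233, 11, 21, 132]
red [ 0.6809 -0.2405  0.1125] err 0.46 [320, 247, 12, 8, 53] [324, 145, 8, 12, 85]
green [ 0.6803 -0.2766  0.1976] err 0.23 [329, 237, 10, 13, 63] [338, 139, 16, 8, 91]
red [0.6739 0.1192 0.1759] err 0.05 [279, 164, 9, 5, 25] [205, 144, 9, 14, 107]
red [ 0.6769 -0.2394  0.1807] err 1.03 [322, 234, 10, 9, 37] [328, 139, 9, 13, 101]
side [([298.8, 198.5], 0.82), ([342.1, 241.9], 0.43)]
top [([270.9, 155.0], 0.78), ([267.1, 146.4], 0.54)]
```

View pics/c5.png

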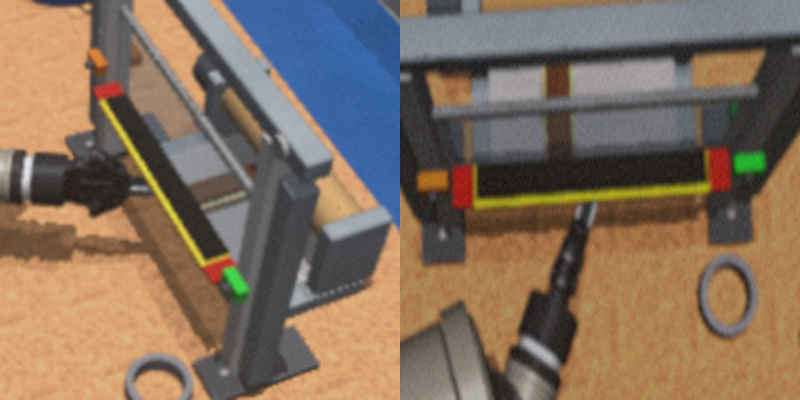

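```bash
cat > f.py <<'E'
from m import *
from scipy.optimize import least_squares
def soft(c,f,lo,hi,box):
    h=cv2.cvtColor(cv2.imread(f'pics/{f}.png'),cv2.COLOR_BGR2HSV); m=cv2.inRange(h,lo,hi); x,y,w,hh=box; o=np.zeros_like(m); o[y-3:y+hh+3,x-3:x+w+3]=m[y-3:y+hh+3,x-3:x+w+3]; return o
def hullstats(c,ctr,dim,yaw):
    P=np.array(list(itertools.product(*[(-d/2,d/2) for d in dim])))@R.from_euler('z',yaw).as_matrix().T+ctr
    m=cv2.moments(cv2.convexHull(proj(c,P).astype(np.float32))); return np.array([m['m10']/m['m00'],m['m01']/m['m00']])
def fit(obs,dim,x0,yaw=.02):
    r=least_squares(lambda p:np.r_[tuple(hullstats(c,p,dim,yaw)-u for c,u in obs)],x0); return r.x,r.fun
def cen(f,lo,hi,box):
    m=soft(None,f,lo,hi,box); M=cv2.moments(m,True); return np.array([M['m10'],M['m01']])/M['m00'],M['m00']
G=((45,100,60),(80,255,255)); RD=((0,150,80),(6,255,255))
if __name__=='__main__':
    for s,t,bs,bt in (('side0','top0',[329,237,10,12],[338,139,16,7]),('s5','t5',[329,237,10,13],[338,139,16,8])):
        a,b=cen(s,*G,bs),cen(t,*G,bt); x,f=fit([('side',a[0]),('top',b[0])],(.016,.04,.02),[.68,-.277,.19]); print('green',x.round(4),f.round(2),a[1],b[1])
    for d in ((.016,.04,.02),): 
        for z in (.185,.19,.195): print(z,hullstats('side',[x[0],x[1],z],d,.02).round(1),hullstats('top',[x[0],x[1],z],d,.02).round(1))
    a,b=cen('s5',*RD,[279,164,9,5]),cen('t5',*RD,[205,144,9,14])
    for d in ((.044,.03,.006),(.044,.03,.016),(.03,.03,.006)): x,f=fit([('side',a[0]),('top',b[0])],d,[.675,.12,.17]); print('redL',d,x.round(4),f.round(2),a,b)
    # post-centre constrained from network
    for u in ((341.1,242.2),(342.1,241.9)):
        r=least_squares(lambda z:(proj('side',[.7035,-.276,z[0]])[0]-u),[.19]);print('net z',r.x,r.fun)
E
python3 f.py
```

```text
green [ 0.6827 -0.276   0.191 ] [ 0.57  0.43 -0.66  0.19] 93.0 122.0
green [ 0.6831 -0.2777  0.1922] [ 0.84  0.39  0.04 -0.04] 92.0 120.0
0.185 [334.6 245. ] [344.9 143.1]
0.19 [334.7 244. ] [345.4 142.6]
0.195 [334.9 243.1] [345.8 142.1]
redL (0.044, 0.03, 0.006) [0.6736 0.1199 0.1763] [-0.02  0.   -0.   -0.01] (array([282.63636364, 165.92727273]), 55.0) (array([208.9140625, 150.5390625]), 128.0)
redL (0.044, 0.03, 0.016) [0.6738 0.1201 0.1747] [ 0.    0.25 -0.03  0.05] (array([282.63636364, 165.92727273]), 55.0) (array([208.9140625, 150.5390625]), 128.0)
redL (0.03, 0.03, 0.006) [0.6737 0.12   0.1759] [-0.    0.05 -0.02 -0.01] (array([282.63636364, 165.92727273]), 55.0) (array([208.9140625, 150.5390625]), 128.0)
net z [0.18832479] [-0.81620119 -0.17528557]
net z [0.19084863] [-1.71055025 -0.36728538]
```

Green is at about 0.1915 m and the pointers at about 0.1755 m. I'll raise another 16 mm, slowly.

Call:
jog_arm --plan '[{"x": 0, "y": -0.02, "z": 0, "wx": 0, "wy": 0, "wz": 0}, {"x": 0, "y": -0.04, "z": 0, "wx": 0, "wy": 0, "wz": 0}, {"x": 0, "y": -0.06, "z": 0, "wx": 0, "wy": 0, "wz": 0}, {"x": 0, "y": -0.075, "z": 0, "wx": 0, "wy": 0, "wz": 0}, {"x": 0, "y": -0.08, "z": 0, "wx": 0, "wy": 0, "wz": 0}, {"x": 0, "y": -0.08, "z": 0, "wx": 0, "wy": 0, "wz": 0}, {"x": 0, "y": -0.08, "z": 0, "wx": 0, "wy": 0, "wz": 0}, {"x": 0, "y": -0.08, "z": 0, "wx": 0, "wy": 0, "wz": 0}]'

```text
t: 8.68
eef_pos: [0.6729, -0.066, 0.1692]
tool_rot: [0.374, -0.366, 0.604, -0.602]
contact_force: [0.8, 1.4, -2.4]
gripper_width: 0.0
```

Call:
jog_arm --plan '[{"x": 0, "y": 0.03, "z": 0, "wx": 0, "wy": 0, "wz": 0}, {"x": 0, "y": 0.08, "z": 0, "wx": 0, "wy": 0, "wz": 0}, {"x": 0, "y": 0.12, "z": 0, "wx": 0, "wy": 0, "wz": 0}, {"x": 0, "y": 0.12, "z": -0.1, "wx": 0, "wy": 0, "wz": 0}, {"x": 0, "y": 0.12, "z": -0.25, "wx": 0, "wy": 0, "wz": 0}, {"x": 0, "y": 0.12, "z": -0.4, "wx": 0, "wy": 0, "wz": 0}, {"x": 0, "y": 0.12, "z": -0.4, "wx": 0, "wy": 0, "wz": 0}]'

```text
t: 9.27
eef_pos: [0.5991, -0.0272, 0.1437]
tool_rot: [0.374, -0.368, 0.604, -0.6]
contact_force: [0.9, 0.9, -0.1]
gripper_width: -0.002
```

```bash
python3 s.py
python3 - <<'E'
from f import *
snap('side','s6');snap('top','t6');cands('s6','t6'); print(blobs('side','s6'),blobs('top','t6'))
o,M,p=T(); print(proj('wrist',[[.678,-.24,.19],[.683,-.277,.1915]]).round())
E
```

```text
t 9.27 q [-0.366  0.948 -0.205  2.43   2.157  1.836 -0.102] p [ 0.5991 -0.0272  0.1437] F [ 0.9  0.9 -0.1]
[[-0.45   0.004  0.893]
 [-0.893  0.007 -0.45 ]
 [-0.008 -1.     0.   ]]
green [ 0.6801 -0.277   0.1982] err 0.15 [329, 237, 10, 12, 62] [339, 140, 15, 7, 88]
red [0.6723 0.1196 0.1939] err 0.25 [278, 161, 9, 4, 23] [204, 143, 9, 13, 108]
red [ 0.6791 -0.2395  0.1952] err 0.57 [322, 231, 12, 8, 52] [329, 137, 9, 13, 104]
{'green': [([329, 237, 10, 12, 62], [333.9, 242.6])], 'red': [([278, 161, 9, 4, 23], [282.2, 162.6]), ([204, 183, 13, 5, 57], [209.7, 184.8]), ([322, 231, 12, 8, 52], [327.6, 234.4])]} {'green': [([339, 140, 15, 7, 88], [345.9, 142.6])], 'red': [([329, 137, 9, 13, 104], [332.7, 143.1]), ([204, 143, 9, 13, 108], [208.3, 148.9]), ([0, 300, 3, 21, 39], [0.6, 307.8])]}
[[196.   0.]
 [197. -30.]]
```

Call:
jog_arm --plan '[{"x": 0.1, "y": -0.04, "z": 0, "wx": 0, "wy": 0.02, "wz": 0}, {"x": 0.25, "y": -0.08, "z": 0.05, "wx": 0, "wy": 0.05, "wz": 0}, {"x": 0.4, "y": -0.13, "z": 0.1, "wx": 0, "wy": 0.08, "wz": 0}, {"x": 0.55, "y": -0.18, "z": 0.15, "wx": 0, "wy": 0.11, "wz": 0}, {"x": 0.65, "y": -0.23, "z": 0.18, "wx": 0, "wy": 0.13, "wz": 0}, {"x": 0.65, "y": -0.23, "z": 0.18, "wx": 0, "wy": 0.13, "wz": 0}, {"x": 0.65, "y": -0.23, "z": 0.18, "wx": 0, "wy": 0.13, "wz": 0}]'

```text
t: 9.95
eef_pos: [0.5752, -0.1628, 0.1902]
tool_rot: [0.244, -0.236, 0.666, -0.664]
contact_force: [0.5, 1.1, -0.5]
gripper_width: 0.002
```

```bash
python3 s.py
python3 - <<'E'
from f import *
snap('wrist','w7');snap('top','t7');snap('side','s7');cands('s7','t7')
for z in (.182,.192,.202): print(z,proj('wrist',[[.656,-.241,z],[.675,-.277,z]]).round(1).tolist())
a=cv2.imread('pics/w7.png');b=cv2.imread('pics/t7.png');cv2.imwrite('pics/c7.png',cv2.resize(np.hstack([a,b]),(800,300)))
for n in('tape','stave_out','push_block','glue','mallet','mug'): print(n,[(np.round(d['location'],1).tolist(),round(d['confidence'],2)) for d in finder.place_of('top',n)[:1]])
E
```

```text
t 9.95 q [-0.218  0.807 -0.209  2.364  1.9    1.72   0.019] p [ 0.5752 -0.1628  0.1902] F [ 0.5  1.1 -0.5]
[[-0.77   0.01   0.638]
 [-0.638  0.007 -0.77 ]
 [-0.012 -1.     0.001]]
green [ 0.6803 -0.2769  0.1976] err 0.25 [329, 237, 10, 13, 64] [339, 139, 15, 8, 89]
red [0.6727 0.1196 0.1918] err 0.24 [278, 161, 10, 5, 27] [204, 143, 9, 13, 107]
red [ 0.6796 -0.2399  0.1949] err 0.55 [323, 231, 11, 9, 52] [329, 137, 9, 13, 104]
0.182 [[257.9, 198.9], [256.9, 176.7]]
0.192 [[246.2, 199.0], [246.5, 176.8]]
0.202 [[234.4, 199.1], [236.2, 176.9]]
tape [([333.3, 185.9], 0.62)]
stave_out [([337.9, 255.2], 0.73)]
push_block [([175.1, 247.5], 0.48)]
glue [([150.6, 253.1], 0.86)]
mallet [([386.0, 236.9], 0.87)]
mug [([125.5, 227.4], 0.76)]
```

View pics/c7.png

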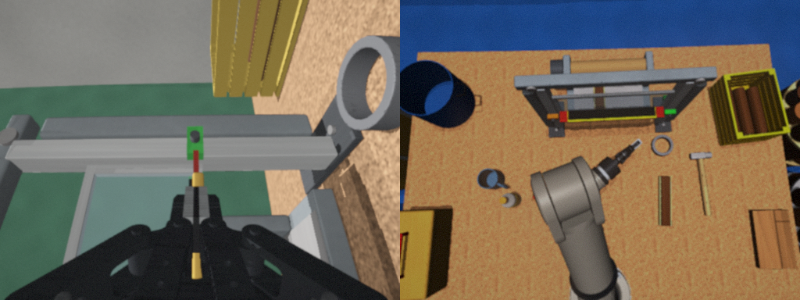

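The wrist view, taken at lip height, shows the red pointer at about (196,160) inside the green band, which spans columns 187–204. I'll measure this precisely and check the push block, which is hidden from the top camera by the arm.

Run:
```python
from f import *
b=blobs('wrist','w7'); print(b); print([r for r in blobs('side','s7')['red']],[r for r in blobs('side','side0')['red']])
cv2.imwrite('pics/c8.png',np.hstack([cv2.resize(cv2.imread(f'pics/{n}.png')[100:300,120:290],(400,470)) for n in('side0','s7')]))
```

```text
{'green': [([241, 163, 8, 8, 19], [243.3, 165.7]), ([241, 181, 5, 22, 66], [242.9, 192.9]), ([252, 180, 7, 6, 11], [255.5, 182.7]), ([256, 193, 3, 10, 18], [256.8, 197.5])], 'red': []}
[([278, 161, 10, 5, 27], [282.3, 163.0]), ([323, 231, 11, 9, 52], [327.8, 234.5])] [([278, 177, 9, 4, 23], [282.1, 178.5]), ([201, 183, 16, 5, 64], [208.5, 184.8]), ([320, 247, 12, 8, 53], [325.6, 250.0])]
```

View pics/c8.png

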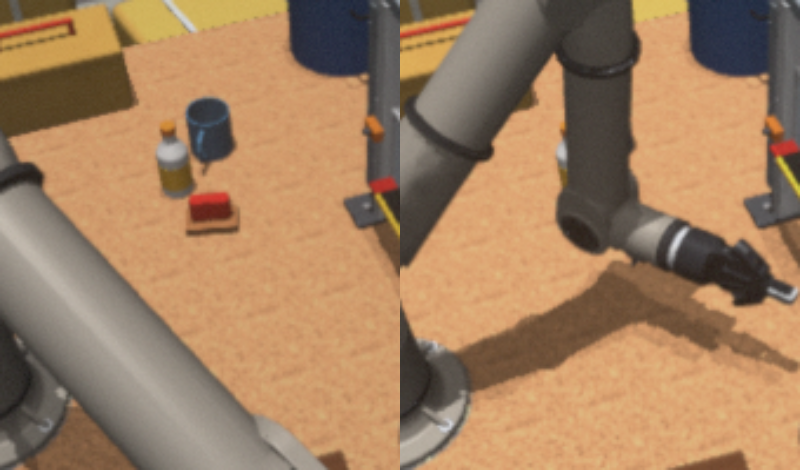

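The wrist and forearm hide the push block in both views. I'll retreat up and away, then check it.

Call:
jog_arm --plan '[{"x": 0.15, "y": 0, "z": 0, "wx": 0, "wy": 0, "wz": 0}, {"x": 0.35, "y": -0.15, "z": 0, "wx": 0, "wy": 0, "wz": 0}, {"x": 0.5, "y": -0.3, "z": 0, "wx": 0, "wy": 0, "wz": 0}, {"x": 0.7, "y": -0.5, "z": 0, "wx": 0, "wy": 0, "wz": 0}, {"x": 0.8, "y": -0.7, "z": 0, "wx": 0, "wy": 0, "wz": 0}, {"x": 0.8, "y": -0.8, "z": 0, "wx": 0, "wy": 0, "wz": 0}, {"x": 0.8, "y": -0.8, "z": 0, "wx": 0, "wy": 0, "wz": 0}, {"x": 0.8, "y": -0.8, "z": 0, "wx": 0, "wy": 0, "wz": 0}]'

```text
t: 11.07
eef_pos: [0.5377, -0.2537, 0.328]
tool_rot: [0.236, -0.232, 0.671, -0.664]
contact_force: [0.8, 0.8, -1.5]
gripper_width: 0.002
```

```bash
python3 s.py
python3 - <<'E'
from f import *
snap('side','s9');snap('top','t9');cands('s9','t9')
for n in('tape','stave_out','push_block','glue','mallet','mug'): print(n,[(np.round(d['location'],1).tolist(),round(d['confidence'],2)) for d in finder.place_of('top',n)[:1]])
cv2.imwrite('pics/c9.png',np.hstack([cv2.resize(cv2.imread(f'pics/{n}.png'),(400,300)) for n in('s9','t9')]))
E
```

```text
t 11.07 q [ 0.787  0.689 -1.152  2.435  2.22   1.915  0.627] p [ 0.5377 -0.2537  0.328 ] F [ 0.8  0.8 -1.5]
[[-0.781  0.002  0.624]
 [-0.624  0.011 -0.781]
 [-0.009 -1.    -0.008]]
green [ 0.6801 -0.2769  0.1976] err 0.21 [329, 237, 10, 13, 63] [339, 140, 15, 7, 89]
red [0.674  0.1198 0.1913] err 0.03 [279, 161, 9, 5, 24] [204, 143, 9, 13, 110]
red [ 0.6792 -0.2398  0.1951] err 0.64 [323, 231, 11, 9, 51] [329, 137, 9, 13, 105]
tape [([333.6, 183.0], 0.6)]
stave_out [([269.7, 146.0], 0.2)]
push_block []
glue []
mallet [([388.0, 236.7], 0.83)]
mug [([125.9, 230.8], 0.62)]
```

View pics/c9.png

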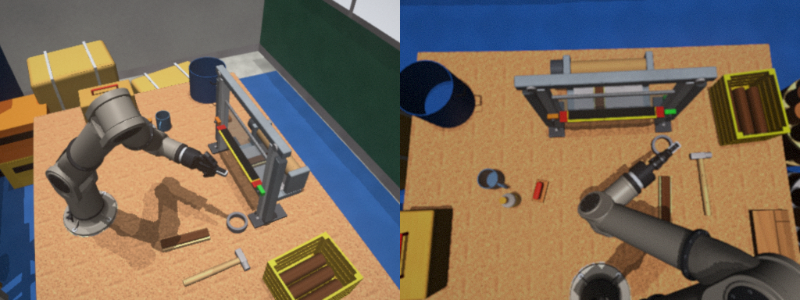

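Run:
```python
from f import *
print(blobs('top','t9')['red'],blobs('top','top0')['red'])
i=cv2.imread('pics/top0.png').astype(int);j=cv2.imread('pics/t9.png').astype(int)
print('glue/mug/tape/mallet diff',[np.abs(i-j)[r0:r1,c0:c1].mean().round(1) for r0,r1,c0,c1 in((240,270,125,155),(215,245,95,140),(170,202,318,352),(190,275,368,402),(60,80,30,150))])
print(bot.hand_in())
```

```text
[([329, 137, 9, 13, 105], [332.8, 143.0]), ([204, 143, 9, 13, 110], [208.3, 148.9]), ([171, 233, 11, 22, 141], [176.0, 243.3]), ([0, 300, 3, 15, 34], [0.7, 306.2])] [([324, 145, 8, 12, 85], [327.2, 150.6]), ([208, 150, 8, 13, 94], [211.6, 156.4]), ([171, 233, 11, 21, 132], [175.9, 243.4]), ([0, 299, 3, 15, 31], [0.7, 305.5])]
glue/mug/tape/mallet diff [np.float64(8.3), np.float64(7.2), np.float64(21.6), np.float64(11.0), np.float64(8.5)]
the job is handed in; nothing more can be done
None
```

I pushed the window up from beneath the lip with the closed fingertips, left it standing, moved the hand away, and handed in at about 11.5 s of the 40 s. `hand_in` gave no verdict.

- **Height:** the pointers measured at about z 0.191 m, against about 0.1915 m for the middle of the green clip. A wrist-camera picture at lip height shows the right pointer inside the green band, near its middle. The height did not change as the hand moved away.
- **Bystanders:**
  - The push block's grip is within 0.2 px of where it started.
  - The glue and mug areas of the picture match the start to within noise, and the mallet's nearly so.
  - The tape area differed more (21.6 against a background of 8.5), probably because the hand was above it. Its detected position moved only 2–3 px, about 1 cm, which is within the detector's scatter.
  - The stave was mostly covered by the arm in the last top view. It was last detected about 2 px (under 1 cm) from its start, just before the final retreat. It shows in the final side view, but I did not measure it there.
- **Disagreements:**
  - The two pointers' raw heights differed by 4 mm (0.191 m left, 0.195 m right), because the right one is partly hidden.
  - The network's first estimate for the green clip was lower, at 0.181 m. I used the colour-fit value, which the wrist view supported.
  - My colour filter did not pick out the red pointer in the wrist picture, so I judged that check by eye.

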